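# Swap two flanges and pair them face to face

### The arm

A 6-joint arm with a two-finger parallel gripper is mounted at the origin on the work surface. World frame = base frame: x ahead of the robot, y to its left, z up, the work surface at z = 0. Lengths are in m, angles in rad, forces in N, time in s.
With the tool pointing down it reaches from about 0.275 to 0.775 m from the base axis. Payload 14.6 kg.
Tool frame: the origin (TCP) lies on the centre line of the jaws, within the pads' length; the fingertips stand 8 mm ahead of it and the grasp point (between the pads) lies 11 mm behind it (bot.tips_ahead is the distance from the TCP to the fingertips, in m); z points along the fingers, y is the line along which they close (so a half turn about z gives the same grasp; the last joint's range is limited). The gripper opens to 85 mm and grips with 20 to 120 N. Pads are 22 mm wide; open, the fingers measure 114 mm over their backs; the gripper's body (76 mm by 85 mm) begins 54 mm behind the grasp point. The pads swing forward as they close: fully open they stand 13 mm farther back than shut.
Start: joints at [-1.461, 0.263, -0.048, 1.259, 0, 1.415], TCP at [0.137, -0.507, 0.239] pointing down, gripper open.
Joint ranges: [-2.65, 2.65], [-0.89, 1.7], [-1.18, 1.37], [-2.13, 2.11], [-1.35, 1.29], [-3.14, 3.14]. Speed limits (rad/s): [1.89, 1.89, 2.57, 2.79, 3.14, 3.14].

### API

Orientations are given as a rotation vector (axis times angle).
In Python, from plant import bot, get_image, camera_info gives the robot as it stands.
- The arm moves only by the tool carry_out, never from a script. Its argument "series" is a list that holds one entry, the list of rows, each a list of 7 numbers: the finger opening in m, from 0 to 0.0854, then the shift along the tool's x, y, z in m, then the turn, a rotation vector about the tool's x, y, z in degrees. A call has 1 to 10 rows; each row is the pose to reach, as a shift and turn from the pose commanded when the call began, along the tool's axes at that moment; what a row does not reach only later rows make up. A row lasts 1/8 s, in which the tool goes at most 62.5 mm and 10.7 degrees, less where a joint would pass 70% of its speed; a pose out of reach is approached as far as the arm can. A call with a gripper value outside its range is refused whole. The fingers move at their own pace and stop on an object; "grip_force" is the grip in N (left out, the last holds). Time passes only in rows, so rows that repeat a pose let the fingers close. It gives the time, the measured TCP pose, the force, the opening and the grip force at its end, in the units of the state.
- bot.sense(): the state, without advancing time (a new reading comes with each control period).
- get_image(name): name is "scene" or "side" or "wrist"; returns (picture, depth): 420x560x3 uint8, red, green, blue; 420x560 float32, m along the optical axis (not along the pixel's ray), 0 where there is no reading.
- camera_info(name): a dict with "fx", "fy", "cx", "cy" (pixels), "dist" ([k1, k2, p1, p2, k3] as OpenCV has them; the pictures are not rectified), "R" (3x3) and "t" (3): a world point X has camera coordinates R X + t. Camera axes: x right, y down, z forward; pixel columns grow to the right and rows downward; lengths in m; the calibration is good to about 2 mm. A picture is of the moment at which its call begins: read the wrist's pose just before it. camera_info takes no time and is no camera call; for the wrist camera it gives the pose at the moment of the call.
- bot.finish_job(): hands the job in; it is judged then, once.
The state is a dict: "time": time; "joint_pos": joint angles; "qvel": joint speeds; "effort": joint torques, N m; "tcp_pos": TCP position; "ee_rot": TCP orientation; "force": force on the tool from outside, world axes, zero at the start; "torque": the same for the moment, N m; "width": finger opening in m; "grasp_force": force on a finger pad.
Only numpy, scipy, OpenCV 4.12 (cv2) and the standard library are available. Lean on these libraries where they do the work, as an engineer would, in place of code of your own. Each camera call takes 0.05 s, during which the arm holds its last target. There are 200 camera calls.

### The job

On the welding bench two hub-down flanges are in each other's stands: swap them, so that the round one is seated in the round stand and the square one in the square stand (the empty pair of bars is there to park one on the way). Then pack each pair tight by setting the hub-up flange of the same shape on top, flat face to flat face and centred, with all the edges of the square flanges and the square stand in line. Set every flange down gently, do not drop any, and leave both stacks standing free.

Things in the scene. Friction and masses are not known exactly. Their poses are not given: they have to be found in the camera images.
- round_lower_center (a point): ROUND hat-shaped flange, hub-down. Plate 16 mm thick, a disc of 62 mm diameter; hub 32 mm diameter, 22 mm long; 38 mm high in all, 0.4 kg, dark steel. Flat plate on top (3 to 19 mm above this point), hub below. At the start it sits wrongly in the square stand. Point: on the axis, half-way up; z up.
- square_lower_center (a point): SQUARE hat-shaped flange, hub-down. Plate 16 mm thick, 56 x 56 mm, edges along this point's x and y; hub 32 mm diameter, 22 mm long; 38 mm high in all, 0.4 kg, dark steel. Flat plate on top (3 to 19 mm above this point), hub below. At the start it sits wrongly in the round stand. Point: on the axis, half-way up; z up.
- round_upper_center (a point): ROUND hat-shaped flange, hub-up. Plate 16 mm thick, a disc of 62 mm diameter; hub 32 mm diameter, 22 mm long; 38 mm high in all, 0.4 kg, dark steel. Stands on the bench, plate below, hub on top (3 mm below to 19 mm above this point). Point: on the axis, half-way up; z up.
- square_upper_center (a point): SQUARE hat-shaped flange, hub-up. Plate 16 mm thick, 56 x 56 mm, edges along this point's x and y; hub 32 mm diameter, 22 mm long; 38 mm high in all, 0.4 kg, dark steel. Stands on the bench, plate below, hub on top (3 mm below to 19 mm above this point). Point: on the axis, half-way up; z up.
- round_seat (a point): Round stand: grey ring fixed to the bench, 94 mm outer diameter, 30 mm high, 44 mm hole right through. A hub-down flange sits with its hub in the hole (hub end 8 mm above the bench) and its plate flat on the ring. Point: centre of the hole, level with the top face.
- square_seat (a point): Square stand: grey block fixed to the bench, 90 x 90 mm, 30 mm high, with the same 44 mm round hole right through; used like the round stand. Point: centre of the hole, level with the top face; the block's edges run along its x and y.
- bars_mid (a point): Spare place, empty at the start: two parallel grey bars, 100 mm long along this point's x, each 24 mm wide, 44 mm gap between them, fixed to the bench. A hub-down flange can rest across their tops with its hub in the gap. Point: mid-gap, level with the bars' tops, 30 mm above the bench.
Not all that is in view belongs to the job. Leave any green look-alike of the part that bears round_upper_center alone.

How it is judged:
At the end, for the whole second after the job is handed in: Hub-down flanges seated in the stands of their shape (centred 10 mm, height 4 mm); matching hub-up flange face to face on each (centred 8 mm, height 4 mm); all level within 0.1 rad, at rest; square flanges and square stand edges in line, each with the one below, within 0.2 rad (any quarter turn) (horizontal distance between round_lower_center and round_seat below 0.01 m and z of round_lower_center in the frame of round_seat between -0.007 and 0.001 m and horizontal distance between round_upper_center and round_lower_center below 0.008 m and z of round_upper_center in the frame of round_lower_center between 0.034 and 0.042 m and horizontal distance between square_lower_center and square_seat below 0.01 m and z of square_lower_center in the frame of square_seat between -0.007 and 0.001 m and horizontal distance between square_upper_center and square_lower_center below 0.008 m and z of square_upper_center in the frame of square_lower_center between 0.034 and 0.042 m and angle between each of round_lower_center, square_lower_center, round_upper_center, square_upper_center's own z axis and vertical below 0.1 rad and linear speed of each of round_lower, square_lower, round_upper, square_upper below 0.02 m/s and angular speed of each of round_lower, square_lower, round_upper, square_upper below 0.2 rad/s and (angle between the x axis of square_lower_center and the x axis of square_seat, either way round below 0.2 rad or angle between the x axis of square_lower_center and the y axis of square_seat, either way round below 0.2 rad) and (angle between the x axis of square_upper_center and the x axis of square_lower_center, either way round below 0.2 rad or angle between the x axis of square_upper_center and the y axis of square_lower_center, either way round below 0.2 rad)); the robot touches nothing.
It fails at once if the round lower flange is dropped or thrown (moves faster than 0.6 m/s with no finger on it) (contact force between the fingers and round_lower below 0.1 N and linear speed of round_lower above 0.6 m/s).
It fails at once if the square lower flange is dropped or thrown (moves faster than 0.6 m/s with no finger on it) (contact force between the fingers and square_lower below 0.1 N and linear speed of square_lower above 0.6 m/s).
It fails at once if the round upper flange is dropped or thrown (moves faster than 0.6 m/s with no finger on it) (contact force between the fingers and round_upper below 0.1 N and linear speed of round_upper above 0.6 m/s).
It fails at once if the square upper flange is dropped or thrown (moves faster than 0.6 m/s with no finger on it) (contact force between the fingers and square_upper below 0.1 N and linear speed of square_upper above 0.6 m/s).
It also fails if it takes over 128 s, if anything falls off the work surface, if the arm or the gripper's body presses on something with over 40 N, if the wrist force passes 120 N, or if a joint passes its speed limit or range.

## Working session

There is one attempt and no reset: what is moved stays moved. The work goes in short steps, Python scripts to look and compute and a tool call to move; the robot and the scene stay as the last step left them, time stands still between calls to the robot, and variables do not carry over. Pictures are saved under pics/ and viewed, at most 14 in all, crops included, and the job is handed in when it is done.

Besides the shell and the picture viewer there is one more tool, called after "Emit:" by a JSON object that holds its "method" and its "body", one argument or row to a line. carry_out: Moves the arm, as the interface text tells. Its arguments: {"type":"object","properties":{"series":{"type":"array"},"grip_force":{"type":"number"}},"required":["series"]}

```bash
mkdir -p pics; ls; python3 - <<'E'
from plant import bot,get_image,camera_info
import cv2,numpy as np
for n in ["scene","side","wrist"]:
    i=camera_info(n); print(n,i)
    p,d=get_image(n); np.savez(f"pics/{n}0.npz",p=p,d=d)
    cv2.imwrite(f"pics/{n}0.png",p[:,:,::-1])
print(bot.sense())
E
```

```text
pics
scene {'fx': 404.58116053562895, 'fy': 404.58116053562895, 'cx': 274.4650344220539, 'cy': 201.45056918200447, 'dist': array([-0.1049636,  0.       ,  0.       ,  0.       ,  0.       ]), 'R': array([[ 0.70800961,  0.70618382,  0.00517693],
       [ 0.57018837, -0.56730671, -0.59417869],
       [-0.41666248,  0.42363605, -0.8043164 ]]), 't': array([-0.36766354, -0.25351868,  1.12519334])}
side {'fx': 409.9541488331958, 'fy': 409.9541488331958, 'cx': 280.801415926477, 'cy': 215.09337957141625, 'dist': array([-0.08936747,  0.        ,  0.        ,  0.        ,  0.        ]), 'R': array([[ 0.99403167, -0.108136  ,  0.01440962],
       [-0.04440694, -0.52173377, -0.85195182],
       [ 0.09964465,  0.8462272 , -0.52342188]]), 't': array([-0.51253434,  0.06729641,  0.75817323])}
wrist {'fx': 323.9543452948559, 'fy': 323.9543452948559, 'cx': 269.66660492352037, 'cy': 208.4560450285377, 'dist': array([-0.05781475,  0.        ,  0.        ,  0.        ,  0.        ]), 'R': array([[ 2.62489904e-01, -9.64934727e-01, -1.53374372e-04],
       [-9.11738285e-01, -2.48070987e-01,  3.27405079e-01],
       [-3.15962579e-01, -8.58006905e-02, -9.44884062e-01]]), 't': array([-0.52485878, -0.04304106,  0.38139727])}
{'time': 0.15, 'joint_pos': array([-1.46128886e+00,  2.63430609e-01, -4.87541096e-02,  1.25933685e+00,
       -1.00013198e-05,  1.41546766e+00]), 'qvel': array([ 0.00087849, -0.00297645,  0.00207142, -0.00095523,  0.0010289 ,
       -0.00102472]), 'effort': array([ 1.89212798e-03, -6.37824869e+01,  3.84650552e+01,  1.05087509e-02,
       -1.09384607e-04,  1.77881954e-06]), 'tcp_pos': array([ 0.13737921, -0.5065398 ,  0.23894003]), 'ee_rot': array([-3.11337074e+00, -4.14693198e-01, -1.03894273e-05]), 'force': array([0.11813814, 0.09754991, 1.14424663]), 'torque': array([ 0.00541354, -0.05201578,  0.02351505]), 'grasp_force': 0.0, 'width': 0.08537918711773779}
```

View pics/scene0.png

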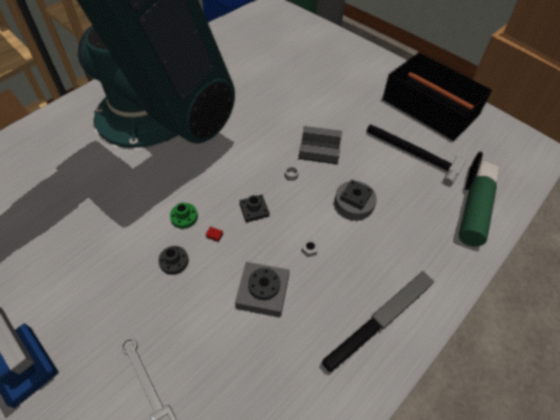

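View pics/side0.png

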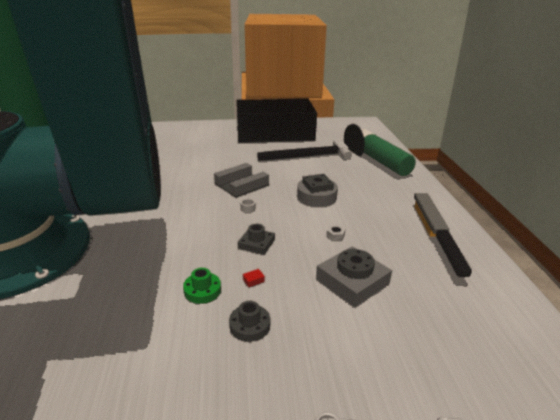

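The scene view shows:
- bars (320,145)
- square flange in the round stand (356,197)
- round flange in the square stand (263,285)
- square hub-up flange (254,207)

There are two candidates for round_upper: the dark one (173,260) and the green one (183,214). The dark steel one fits the description, and the green one is the decoy. I'll check this in a crop and get rough positions.

```bash
cat > h.py <<'E'
from plant import bot,get_image,camera_info
import cv2,numpy as np
from scipy.spatial.transform import Rotation as Ro
def rays(ci,uv):
    K=np.array([[ci['fx'],0,ci['cx']],[0,ci['fy'],ci['cy']],[0,0,1]])
    n=cv2.undistortPoints(np.float64(uv).reshape(-1,1,2),K,ci['dist']).reshape(-1,2)
    d=np.c_[n,np.ones(len(n))]
    return -ci['R'].T@ci['t'], d@ci['R']      # origin, world dirs (unit depth)
def plane(ci,uv,z):
    o,d=rays(ci,uv); return o+d*((z-o[2])/d[:,2])[:,None]
def cross(ci1,uv1,ci2,uv2):
    """Nearest point of two rays and the miss distance"""
    o1,d1=rays(ci1,uv1); o2,d2=rays(ci2,uv2); d1=d1[0];d2=d2[0]
    s=np.linalg.lstsq(np.c_[d1,-d2],o2-o1,rcond=None)[0]
    a,b=o1+s[0]*d1,o2+s[1]*d2
    return (a+b)/2,np.linalg.norm(a-b)
def cloud(ci,depth):
    h,w=depth.shape; u,v=np.meshgrid(np.arange(w),np.arange(h))
    o,d=rays(ci,np.c_[u.ravel(),v.ravel()])
    return (o+d*depth.reshape(-1,1)).reshape(h,w,3)
def snap(name,tag):
    ci=camera_info(name); p,d=get_image(name); np.savez(f"pics/{tag}.npz",p=p,d=d,**ci)
    cv2.imwrite(f"pics/{tag}.png",p[:,:,::-1]); return ci,p,d
E
python3 - <<'E'
from h import *
S=dict(rl=(264,282),sl=(356,193),ru=(172,256),su=(254,203),grn=(182,210),bars=(320,145),red=(214,234),ring=(291,173),nut=(310,248))
T=dict(rl=(356,260),sl=(318,182),ru=(250,310),su=(257,231),grn=(201,275),bars=(242,180),red=(254,278),ring=(248,206),nut=(336,233))
a,b=camera_info("scene"),camera_info("side")
d=np.load("pics/scene0.npz")["d"]; C=cloud(a,d)
for k in S:
    p,m=cross(a,S[k],b,T[k]); print(k,p.round(3),round(m,4),'depth',C[S[k][1],S[k][0]].round(3))
p=np.load("pics/scene0.npz")["p"][190:290,140:290,::-1]
cv2.imwrite("pics/crop.png",cv2.resize(p,None,fx=4,fy=4,interpolation=cv2.INTER_CUBIC))
c=camera_info("wrist"); print("wristcam pos",-c['R'].T@c['t'], Ro.from_rotvec(bot.sense()['ee_rot']).as_matrix().round(3))
E
```

```text
rl [ 0.626 -0.136  0.042] 0.002 depth [ 0.626 -0.136  0.045]
sl [0.617 0.162 0.038] 0.0047 depth [0.617 0.159 0.046]
ru [ 0.446 -0.224  0.029] 0.0018 depth [ 0.454 -0.227  0.04 ]
su [ 0.468 -0.013  0.028] 0.0014 depth [ 0.472 -0.017  0.037]
grn [ 0.37  -0.14   0.031] 0.0009 depth [ 0.377 -0.142  0.039]
bars [0.445 0.24  0.011] 0.0039 depth [0.441 0.245 0.008]
red [ 0.455 -0.122  0.005] 0.0027 depth [ 0.459 -0.124  0.014]
ring [0.455 0.122 0.006] 0.0042 depth [ 0.449  0.128 -0.   ]
nut [0.626 0.001 0.005] 0.002 depth [ 0.629 -0.004  0.016]
wristcam pos [ 0.21903756 -0.48442843  0.37444833] [[ 0.965  0.262 -0.   ]
 [ 0.262 -0.965  0.001]
 [ 0.    -0.001 -1.   ]]
```

View pics/crop.png

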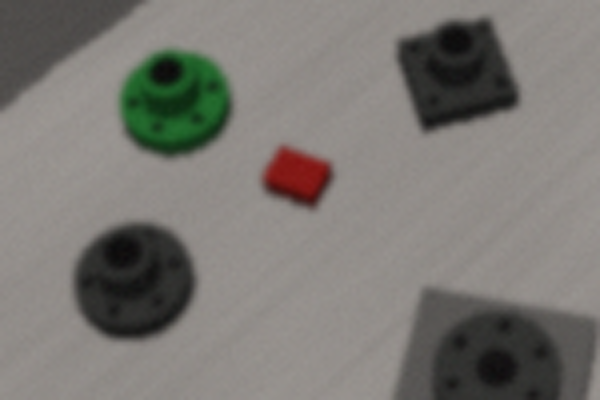

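View pics/wrist0.png

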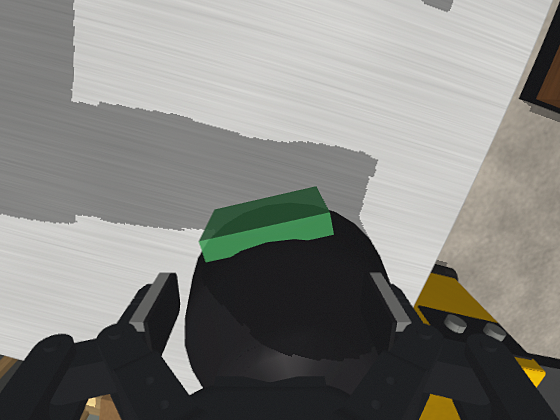

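The dark round flange at (173,260) is round_upper, and the green one is left alone. Next I move the wrist camera over the work area.

Emit:
{"method": "carry_out", "body": {
  "series": [
    [[0.0854,0,0,-0.06,0,0,0],[0.0854,0.293,-0.342,-0.12,0,0,15],[0.0854,0.293,-0.342,-0.12,0,0,15],[0.0854,0.293,-0.342,-0.12,0,0,15],[0.0854,0.293,-0.342,-0.12,0,0,15],[0.0854,0.293,-0.342,-0.12,0,0,15],[0.0854,0.293,-0.342,-0.12,0,0,15],[0.0854,0.293,-0.342,-0.12,0,0,15],[0.0854,0.293,-0.342,-0.12,0,0,15],[0.0854,0.293,-0.342,-0.12,0,0,15]]
  ]
}}

```text
time: 1.4
tcp_pos: [0.331, -0.0987, 0.3594]
ee_rot: [3.141, 0.01, 0.0]
force: [-0.4, 0.3, -0.5]
width: 0.0854
grasp_force: 0.0
```

```bash
python3 - <<'E'
from h import *
print(bot.sense()['tcp_pos'],bot.sense()['ee_rot'],bot.tips_ahead)
snap("wrist","w1")
E
```

```text
[ 0.33102185 -0.09874971  0.35941361] [3.14148389e+00 9.82291970e-03 4.47565734e-04] 0.008
```

View pics/w1.png

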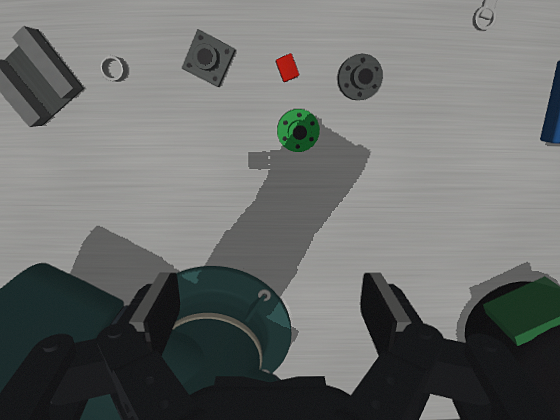

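w1 shows the bars (40,75), square upper (207,57), round upper (360,76), and the green decoy (298,130). The stands are out of view ahead, so I move forward.

Emit:
{"method": "carry_out", "body": {
  "series": [
    [[0.0854,0.18,-0.16,0,0,0,0],[0.0854,0.18,-0.16,0,0,0,0],[0.0854,0.18,-0.16,0,0,0,0],[0.0854,0.18,-0.16,0,0,0,0],[0.0854,0.18,-0.16,0,0,0,0]]
  ]
}}

```text
time: 2.08
tcp_pos: [0.5121, 0.0612, 0.3575]
ee_rot: [-3.141, -0.007, 0.004]
force: [-0.8, -1.1, 0.3]
width: 0.0851
grasp_force: 0.0
```

```bash
python3 - <<'E'
from h import *
print(bot.sense()['tcp_pos'])
snap("wrist","w2")
E
```

```text
[0.51209316 0.06117468 0.35754835]
```

Emit:
{"method": "carry_out", "body": {
  "series": [
    [[0.0854,0,0.14,0,0,0,0],[0.0854,0,0.14,0,0,0,0],[0.0854,0,0.14,0,0,0,0],[0.0854,0,0.14,0,0,0,0]]
  ]
}}

```text
time: 2.62
tcp_pos: [0.5098, -0.0811, 0.3595]
ee_rot: [3.142, -0.001, 0.0]
force: [-0.0, 0.7, -0.1]
width: 0.0853
grasp_force: 0.0
```

```bash
python3 - <<'E'
from h import *
print(bot.sense()['tcp_pos'])
snap("wrist","w3")
a,b=[cv2.imread(f"pics/w{i}.png") for i in (2,3)]
cv2.imwrite("pics/w23.png",cv2.resize(np.vstack([a[:300],b[:300]]),None,fx=1,fy=1))
E
```

```text
[ 0.50976    -0.08111503  0.35945288]
```

View pics/w23.png

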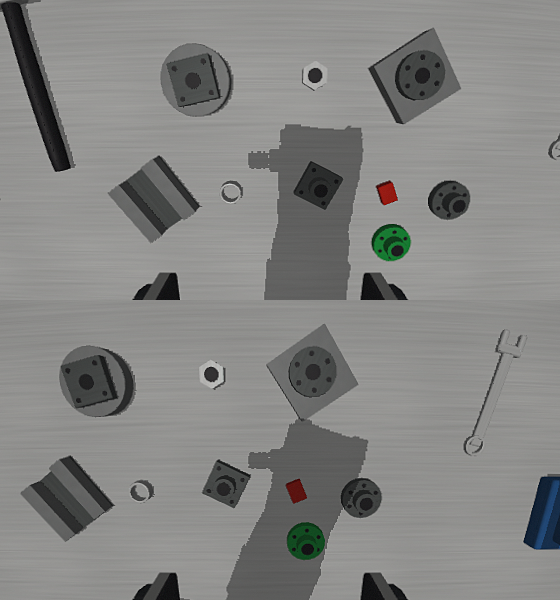

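w2 (top): square lower (193,80) in the round stand, round lower (421,75) in the square stand, bars (153,198), square upper (319,187), round upper (451,200). w3 (bottom; subtract 300 from v): (87,81), (313,71), (67,198), (225,186), (361,198). Now segment and triangulate.

```bash
cat > seg.py <<'E'
from h import *
def load(t):
    z=np.load(f"pics/{t}.npz"); return {k:z[k] for k in z.files},cv2.cvtColor(z['p'],cv2.COLOR_RGB2GRAY)
def blob(g,seed,thr,r=45):
    """contour of the part darker than thr nearest the seed, in a window"""
    x,y=seed; m=np.zeros_like(g); y0,x0=max(0,y-r),max(0,x-r)
    m[y0:y+r,x0:x+r]=(g[y0:y+r,x0:x+r]<thr)*255
    cs,_=cv2.findContours(m,cv2.RETR_EXTERNAL,cv2.CHAIN_APPROX_NONE)
    cs=[c for c in cs if cv2.contourArea(c)>8]
    return max(cs,key=lambda c:cv2.pointPolygonTest(c,(float(x),float(y)),True)).reshape(-1,2).astype(float)
def cen(c):
    m=cv2.moments(c.astype(np.float32)); return np.array([m['m10'],m['m01']])/m['m00']
def rect(ci,c,z):
    P=plane(ci,c,z)[:,:2]; (x,y),(w,h),a=cv2.minAreaRect((P*1000).astype(np.float32)); return [round(v,1) for v in (x,y,w,h,a%90)]
E
python3 - <<'E'
from seg import *
W={k:load(k) for k in('w1','w2','w3')}
B=dict(rl=[('w2',(421,75)),('w3',(313,71))],sl=[('w2',(193,80)),('w3',(87,81))],su=[('w1',(207,57)),('w3',(225,187))],ru=[('w1',(365,75)),('w2',(459,206)),('w3',(366,203))])
for k,v in B.items():
    for t,s in v: 
        g=W[t][1]; x,y=s; print(k,t,g[y,x-40:x+41:5])
E
```

```text
rl w2 [104 106 105  27  68  68  68  30  32  32  67  68  66 101 101 154 153]
rl w3 [112 112 109  61  75  73  77  43  45  41  72  72  68 104 101 102 151]
sl w2 [146 146 108 108  76  76  79  50  49  51  82  80  83 123 117 109 134]
sl w3 [142 142 141 100  65  66  69  32  34  32  67  67  27  41 106 107  41]
su w1 [150 150 150 151  78  75  60  51  51  73  25  82  81  42 150 150 150]
su w3 [144 144 144 145  66  69  71  38  40  73  29  71  82 146 146 147 148]
ru w1 [153 152 156  78  76  44  78  36  36  39  71  71 147 146 146 146 146]
ru w2 [151 151  13  71  56  28  71  29  30  28 158 148 148 148 146 147 147]
ru w3 [ 91  91  92  60  44  72  67  29  30  26  65 141 143 143 143 143 143]
```

```bash
python3 - <<'E'
from seg import *
import itertools
W={k:load(k) for k in('w1','w2','w3')}
B=dict(rl=[('w2',(421,75)),('w3',(313,71))],sl=[('w2',(193,80)),('w3',(87,81))],su=[('w1',(207,56)),('w3',(224,187))],ru=[('w1',(366,76)),('w2',(459,206)),('w3',(366,203))])
for k,v in B.items():
    zb=.046 if k[1]=='l' else .038; c={}
    for t,s in v:
        ci,g=W[t]; b=blob(g,s,57,14); c[t]=cen(b)
        f=blob(g,s,90,40); zp=.046 if k[1]=='l' else .016
        print(k,t,'bore',c[t].round(1),(plane(ci,[c[t]],zb)[0]*1000).round(1),'plate',rect(ci,f,zp),(plane(ci,[cen(f)],zp)[0]*1000).round(1))
    for p,q in itertools.combinations(c,2):
        X,m=cross(W[p][0],c[p],W[q][0],c[q]); print('   cross',p,q,(X*1000).round(1),round(m*1000,1))
for k,v in dict(rseat=[('w2',(193,80)),('w3',(95,81))],sseat=[('w2',(421,75)),('w3',(313,71))],bars=[('w2',(153,198)),('w3',(67,198))]).items():
    for t,s in v:
        ci,g=W[t]; f=blob(g,s,130,58 if k!='sseat' else 50); f2=blob(g,s,130,58)
        D=cloud(ci,ci['d']); r=cv2.boundingRect(f2.astype(np.int32))
        M=(D[...,2]>.022)&(D[...,2]<.036); M2=np.zeros_like(M);M2[max(r[1],0):r[1]+r[3],r[0]:r[0]+r[2]]=1
        P=D[M&M2.astype(bool)]
        print(k,t,'contour',rect(ci,f2,.03),'bbox',r,'depth-z med',np.median(P[:,2]).round(4))
E
```

```text
rl w2 bore [422.   75.2] [ 626.2 -137.2   46. ] plate [626.3, -134.6, 61.6, 66.4, 6.5] [ 626.4 -134.    46. ]
rl w3 bore [312.6  71.5] [ 626.2 -136.9   46. ] plate [625.8, -136.3, 61.5, 62.0, 58.1] [ 626.2 -136.3   46. ]
   cross w2 w3 [ 626.1 -136.7   47.1] 0.0
sl w2 bore [192.5  80.2] [616.9 161.6  46. ] plate [616.4, 159.4, 57.8, 61.0, 12.4] [617.2 159.8  46. ]
sl w3 bore [85.7 81.4] [616.9 162.3  46. ] plate [616.6, 157.2, 59.4, 65.3, 12.6] [617.2 157.4  46. ]
   cross w2 w3 [616.8 161.1  48.2] 0.0
su w1 bore [204.5  56.1] [466.6 -13.4  38. ] plate [465.8, -14.8, 58.6, 55.6, 63.7] [466.4 -14.7  16. ]
su w3 bore [223.2 188.9] [466.4 -13.4  38. ] plate [468.4, -14.8, 56.2, 60.3, 63.2] [468.9 -14.8  16. ]
   cross w1 w3 [466.5 -13.4  38.4] 0.1
ru w1 bore [365.2  75.8] [ 444.3 -224.9   38. ] plate [444.1, -223.2, 59.2, 63.2, 1.3] [ 444.4 -223.2   16. ]
ru w2 bore [458.8 205.8] [ 443.9 -225.9   38. ] plate [445.8, -221.7, 70.3, 60.3, 60.2] [ 446.7 -220.8   16. ]
ru w3 bore [365.9 203.7] [ 443.6 -225.2   38. ] plate [446.1, -222.9, 66.3, 60.2, 49.7] [ 446.9 -222.5   16. ]
   cross w1 w2 [ 444.4 -224.6   39.7] 0.5
   cross w1 w3 [ 444.2 -224.5   39.7] 0.2
   cross w2 w3 [ 444.6 -224.4   40.3] 0.3
rseat w2 contour [617.1, 159.9, 98.7, 93.1, 89.5] bbox (160, 43, 74, 74) depth-z med 0.0308
rseat w3 contour [617.5, 155.5, 93.6, 107.2, 3.8] bbox (59, 45, 78, 73) depth-z med 0.0306
sseat w2 contour [623.2, -135.1, 93.6, 99.1, 33.6] bbox (368, 27, 93, 98) depth-z med 0.031
sseat w3 contour [608.1, -137.4, 116.0, 111.7, 33.6] bbox (266, 24, 93, 105) depth-z med 0.031
bars w2 contour [448.3, 234.3, 101.6, 107.1, 34.8] bbox (108, 155, 94, 88) depth-z med 0.0305
bars w3 contour [448.8, 230.8, 104.4, 113.8, 35.1] bbox (20, 155, 95, 87) depth-z med 0.0303
```

```bash
python3 - <<'E'
from seg import *
for t in('w2','w3'):
    ci,g=load(t); D=cloud(ci,ci['d'])
    for k,c,r in (('rseat',(.617,.16),.07),('sseat',(.626,-.136),.075),('bars',(.447,.235),.085)):
        M=(np.hypot(D[...,0]-c[0],D[...,1]-c[1])<r)&(D[...,2]>.024)&(D[...,2]<.036)
        m=cv2.morphologyEx(M.astype(np.uint8)*255,cv2.MORPH_OPEN,np.ones((3,3)))
        pts=np.argwhere(m>0)[:,::-1]; P=(plane(ci,pts,.0305)[:,:2]*1000).astype(np.float32)
        print(t,k,cv2.minAreaRect(P),cv2.minEnclosingCircle(P) if k=='rseat' else '')
E
```

```text
w2 rseat ((617.1005249023438, 162.27590942382812), (92.97569274902344, 92.97175598144531), 89.51567077636719) ((617.02490234375, 161.85723876953125), 47.433067321777344)
w2 sseat ((623.9526977539062, -137.86639404296875), (91.61834716796875, 92.347900390625), 33.57536315917969) 
w2 bars ((445.1134338378906, 239.09332275390625), (100.5948486328125, 95.48021697998047), 34.954315185546875) 
w3 rseat ((616.8175659179688, 161.5177764892578), (94.65735626220703, 91.33364868164062), 88.0661392211914) ((617.2415161132812, 161.29051208496094), 48.245243072509766)
w3 sseat ((624.3161010742188, -138.81793212890625), (90.73783111572266, 91.02536010742188), 33.9179801940918) 
w3 bars ((445.569091796875, 237.54991149902344), (100.66934204101562, 96.73823547363281), 35.452239990234375)
```

```bash
python3 - <<'E'
from seg import *
ci,g=load('w3'); D=cloud(ci,ci['d']); 
T=bot.sense()['tcp_pos']; print(T)
M=(D[...,2]>.25)&(D[...,2]<.5)
L=(D-T)[M]; 
for sgn in(1,-1):
    Q=L[(L[:,1]*sgn>.03)&(L[:,1]*sgn<.06)]; print(sgn,'lowest z rel TCP',np.percentile(Q[:,2],[0.5,2,5,20]).round(4),Q[np.argsort(Q[:,2])[:3]].round(3))
E
```

```text
[ 0.50994642 -0.07994417  0.35952695]
1 lowest z rel TCP [0.0076 0.0112 0.0158 0.0333] [[-0.005  0.042  0.005]
 [ 0.006  0.041  0.006]
 [-0.001  0.042  0.006]]
-1 lowest z rel TCP [0.0075 0.0109 0.015  0.0311] [[ 0.001 -0.044  0.005]
 [ 0.005 -0.044  0.006]
 [-0.005 -0.044  0.006]]
```

Emit:
{"method": "carry_out", "body": {
  "series": [
    [[0.0854,0.116,0.057,0.25,0,0,0],[0.0854,0.116,0.057,0.25,0,0,0],[0.0854,0.116,0.057,0.25,0,0,0],[0.0854,0.116,0.057,0.25,0,0,0],[0.0854,0.116,0.057,0.25,0,0,0],[0.0854,0.116,0.057,0.25,0,0,0],[0.0854,0.116,0.057,0.25,0,0,0]]
  ],
  "grip_force": 60
}}

```text
time: 3.55
tcp_pos: [0.6269, -0.1353, 0.1109]
ee_rot: [3.141, 0.006, 0.002]
force: [0.0, -0.5, -0.8]
width: 0.0858
grasp_force: 0.0
```

```bash
python3 - <<'E'
from h import *
s=bot.sense();print(s['tcp_pos'],s['ee_rot'],s['joint_pos'])
snap("wrist","w4")
E
```

```text
[ 0.62688227 -0.13528141  0.11094812] [3.14115725e+00 6.14783537e-03 2.17719729e-03] [-3.39523332e-01  5.18879501e-01  7.20473898e-03  1.05767183e+00
  6.03417775e-05  2.79815499e+00]
```

View pics/w4.png

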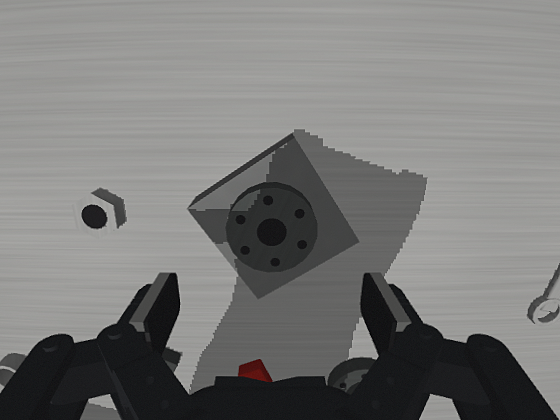

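The view is centred on the round lower flange (272,231). Descend and grip.

Emit:
{"method": "carry_out", "body": {
  "series": [
    [[0.0854,0,0,0.03,0,0,0],[0.0854,0,0,0.055,0,0,0],[0.0854,0,0,0.0735,0,0,0],[0.0854,0,0,0.0735,0,0,0],[0.05,0,0,0.0735,0,0,0],[0.05,0,0,0.0735,0,0,0],[0.05,0,0,0.0735,0,0,0],[0.05,0,0,0.0735,0,0,0],[0.05,0,0,0.0735,0,0,0]]
  ],
  "grip_force": 60
}}

```text
time: 4.72
tcp_pos: [0.6275, -0.1363, 0.038]
ee_rot: [3.141, 0.005, 0.004]
force: [-4.3, 0.8, 13.6]
width: 0.0596
grasp_force: 62.2
```

Emit:
{"method": "carry_out", "body": {
  "series": [
    [[0.05,0,0,-0.02,0,0,0],[0.05,0,0,-0.05,0,0,0],[0.05,0,0,-0.08,0,0,0],[0.05,0,0,-0.08,0,0,0],[0.05,0,0,-0.08,0,0,0]]
  ]
}}

```text
time: 5.35
tcp_pos: [0.6264, -0.1359, 0.115]
ee_rot: [-3.141, -0.005, 0.001]
force: [0.3, 0.3, -4.3]
width: 0.0592
grasp_force: 67.0
```

```bash
python3 - <<'E'
from h import *
s=bot.sense();print(s['tcp_pos'],s['ee_rot'],s['width'],s['grasp_force'],s['force'])
snap("wrist","w5");snap("side","s5")
a,b=[cv2.imread(f"pics/{i}.png") for i in ('w5','s5')]
cv2.imwrite("pics/c5.png",np.vstack([a[150:],b[100:400]]))
E
```

```text
[ 0.62639345 -0.13591336  0.11499567] [-3.14129227e+00 -4.69717249e-03  1.19776679e-03] 0.05915146967928805 66.99144244194031 [ 0.26242462  0.30897501 -4.33463578]
```

View pics/c5.png

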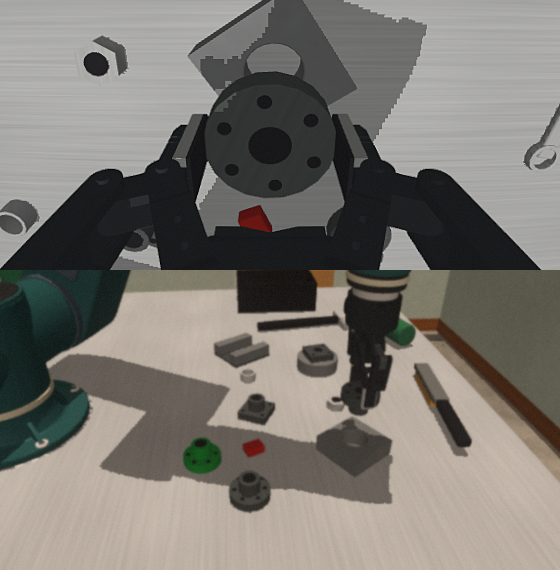

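```bash
python3 - <<'E'
from seg import *
ci,g=load('w5'); T=np.array([.62639,-.13591,.115])
b=blob(g,(270,296),45,25); print('bore',cen(b),((plane(ci,[cen(b)],T[2]+.008)[0]-T)*1000).round(1))
print(g[205:225:4,250:300:6])
E
```

```text
bore [269.52495974 295.15700483] [-1.9 -0.1  8. ]
[[111 111 111 112 111 111 112 112  94]
 [113 113 115 116 114 114 114 116 116]
 [108 107 108 107 108 107 108 108 110]
 [108 107 108 108 107 108 107 107 100]
 [ 74 114 117  95  71 115 110 109  51]]
```

Emit:
{"method": "carry_out", "body": {
  "series": [
    [[0.05,0,0,-0.03,0,0,0],[0.05,-0.18,-0.376,-0.03,0,0,-60],[0.05,-0.18,-0.376,-0.03,0,0,-60],[0.05,-0.18,-0.376,-0.03,0,0,-60],[0.05,-0.18,-0.376,-0.03,0,0,-60],[0.05,-0.18,-0.376,-0.03,0,0,-60],[0.05,-0.18,-0.376,-0.03,0,0,-60],[0.05,-0.18,-0.376,-0.03,0,0,-60],[0.05,-0.18,-0.376,-0.03,0,0,-60],[0.05,-0.18,-0.376,-0.03,0,0,-60]]
  ]
}}

```text
time: 6.7
tcp_pos: [0.4455, 0.2392, 0.1453]
ee_rot: [2.718, 1.575, -0.001]
force: [0.7, -0.3, -3.1]
width: 0.0594
grasp_force: 67.0
```

```bash
cat > st.py <<'E'
from h import *
s=bot.sense();R=Ro.from_rotvec(s['ee_rot']).as_matrix()
print('t',round(s['time'],2),'tcp',(s['tcp_pos']*1000).round(1),'yaw',np.degrees(np.arctan2(R[1,0],R[0,0])).round(1),'tilt',np.degrees(np.arccos(-R[2,2])).round(2),'w',(s['width']*1000).round(1),'F',s['force'].round(1),'g',round(s['grasp_force'],1),'j6',s['joint_pos'][5].round(2))
import sys
if len(sys.argv)>3:   # target x y z (mm): shift in tool axes
    d=R.T@(np.float64(sys.argv[1:4])/1000-s['tcp_pos']); print('shift',d.round(4))
E
python3 st.py 446 239.6 60
```

```text
Traceback (most recent call last):
  File "st.py", line 3, in <module>
    print('t',round(s['time'],2),'tcp',(s['tcp_pos']*1000).round(1),'yaw',np.degrees(np.arctan2(R[1,0],R[0,0])).round(1),'tilt',np.degrees(np.arccos(-R[2,2])).round(2),'w',(s['width']*1000).round(1),'F',s['force'].round(1),'g',round(s['grasp_force'],1),'j6',s['joint_pos'][5].round(2))
                                                                                                                                                                            ^^^^^^^^^^^^^^^^^^^^^^^
AttributeError: 'float' object has no attribute 'round'
```

Emit:
{"method": "carry_out", "body": {
  "series": [
    [[0.05,0,0,0.05,0,0,0],[0.05,0,0,0.085,0,0,0],[0.05,0,0,0.098,0,0,0],[0.05,0,0,0.103,0,0,0],[0.05,0,0,0.105,0,0,0],[0.05,0,0,0.106,0,0,0],[0.05,0,0,0.1065,0,0,0],[0.05,0,0,0.1065,0,0,0]]
  ]
}}

```text
time: 7.7
tcp_pos: [0.4458, 0.2395, 0.0396]
ee_rot: [2.718, 1.575, 0.001]
force: [0.4, -0.3, -3.3]
width: 0.0596
grasp_force: 66.9
```

```bash
sed -i "s/(s\['width'\]\*1000).round(1)/round(s['width']*1000,1)/" st.py; python3 st.py 446 239.6 60
```

```text
t 7.7 tcp [445.8 239.5  39.6] yaw 60.2 tilt 0.03 w 59.6 F [ 0.4 -0.3 -3.3] g 66.9 j6 2.42
shift [ 0.0002  0.0001 -0.0204]
```

Lower until contact, then release and lift.

Emit:
{"method": "carry_out", "body": {
  "series": [
    [[0.05,0,0,0.0008,0,0,0],[0.05,0,0,0.0016,0,0,0],[0.05,0,0,0.0024,0,0,0],[0.05,0,0,0.0024,0,0,0]]
  ]
}}

```text
time: 8.2
tcp_pos: [0.4457, 0.2394, 0.038]
ee_rot: [2.718, 1.575, 0.002]
force: [-7.2, -2.9, 21.4]
width: 0.059
grasp_force: 69.7
```

Emit:
{"method": "carry_out", "body": {
  "series": [
    [[0.0854,0,0,-0.001,0,0,0],[0.0854,0,0,-0.001,0,0,0],[0.0854,0,0,-0.001,0,0,0],[0.0854,0,0,-0.03,0,0,0],[0.0854,0,0,-0.08,0,0,0],[0.0854,0,0,-0.11,0,0,0]]
  ]
}}

```text
time: 8.95
tcp_pos: [0.4461, 0.2396, 0.1489]
ee_rot: [2.718, 1.575, 0.003]
force: [0.2, -0.4, -0.9]
width: 0.0854
grasp_force: 0.0
```

```bash
python3 st.py 616.9 161.8 140; python3 -c "
from seg import *
snap('wrist','w6'); ci,g=load('w6'); 
import sys
D=cloud(ci,ci['d']); M=(D[...,2]>.040)&(D[...,2]<.056)&(np.hypot(D[...,0]-.445,D[...,1]-.24)<.05)
P=D[M]; print('plate',P.mean(0),len(P), 'slope',np.linalg.lstsq(np.c_[P[:,:2]-P[:,:2].mean(0),np.ones(len(P))],P[:,2],rcond=None)[0])
uv=np.argwhere(M)[:,::-1].mean(0).astype(int); b=blob(g,tuple(int(v) for v in uv),57,20); print(plane(ci,[cen(b)],.046))
"
```

```text
t 8.95 tcp [446.1 239.6 148.9] yaw 60.2 tilt 0.1 w 85.4 F [ 0.2 -0.4 -0.9] g 0.0 j6 2.42
shift [0.0175 0.1869 0.0091]
plate [0.44584728 0.23946831 0.04686891] 4659 slope [-0.00451747 -0.00947062  0.04686891]
[[0.44589154 0.23933901 0.046     ]]
```

Emit:
{"method": "carry_out", "body": {
  "series": [
    [[0.0854,0.0175,0.187,0.03,0,0,-42.3],[0.0854,0.0175,0.187,0.03,0,0,-42.3],[0.0854,0.0175,0.187,0.03,0,0,-42.3],[0.0854,0.0175,0.187,0.03,0,0,-42.3],[0.0854,0.0175,0.187,0.03,0,0,-42.3],[0.0854,0.0175,0.187,0.03,0,0,-42.3]]
  ]
}}

```text
time: 9.75
tcp_pos: [0.616, 0.1619, 0.1169]
ee_rot: [-1.971, -2.446, 0.0]
force: [-0.4, 1.1, 0.3]
width: 0.0854
grasp_force: 0.0
```

```bash
python3 st.py 616.9 161.8 36; python3 -c "
from seg import *
snap('wrist','w7'); ci,g=load('w7'); D=cloud(ci,ci['d'])
M=(D[...,2]>.042)&(D[...,2]<.056)&(np.hypot(D[...,0]-.617,D[...,1]-.162)<.05)
pts=np.argwhere(cv2.morphologyEx(M.astype(np.uint8),cv2.MORPH_OPEN,np.ones((3,3))))[:,::-1]; print(cv2.minAreaRect((plane(ci,pts,.046)[:,:2]*1000).astype(np.float32)))
uv=tuple(int(v) for v in pts.mean(0)); b=blob(g,uv,57,20); print(uv,plane(ci,[cen(b)],.046))
"
```

```text
t 9.75 tcp [616.  161.9 116.9] yaw 102.3 tilt 0.01 w 85.4 F [-0.4  1.1  0.3] g 0.0 j6 1.49
shift [-0.0003  0.0008  0.0809]
((616.6954956054688, 162.4522705078125), (56.045597076416016, 56.384456634521484), 12.314309120178223)
(270, 223) [[0.61529962 0.16419822 0.046     ]]
```

Emit:
{"method": "carry_out", "body": {
  "series": [
    [[0.0854,0,0,0.04,0,0,0],[0.0854,0,0.0005,0.065,0,0,0],[0.0854,0,0.0005,0.0795,0,0,0],[0.0854,0,0.0005,0.0795,0,0,0],[0.045,0,0.0005,0.0795,0,0,0],[0.045,0,0.0005,0.0795,0,0,0],[0.045,0,0.0005,0.0795,0,0,0],[0.045,0,0.0005,0.0795,0,0,0],[0.045,0,0.0005,0.0795,0,0,0]]
  ]
}}

```text
time: 10.92
tcp_pos: [0.6176, 0.1618, 0.0388]
ee_rot: [1.966, 2.448, 0.002]
force: [-2.9, -0.6, 9.6]
width: 0.0542
grasp_force: 63.7
```

Emit:
{"method": "carry_out", "body": {
  "series": [
    [[0.045,0,0,-0.02,0,0,0],[0.045,0,0,-0.06,0,0,0],[0.045,0,0,-0.11,0,0,0],[0.045,0,0,-0.11,0,0,0],[0.045,0,0,-0.11,0,0,0]]
  ]
}}

```text
time: 11.55
tcp_pos: [0.6166, 0.1616, 0.1466]
ee_rot: [-1.967, -2.449, 0.001]
force: [0.2, 0.2, -5.6]
width: 0.0543
grasp_force: 66.7
```

```bash
python3 st.py 624.3 -138 147; python3 -c "
from seg import *
T=bot.sense()['tcp_pos'];R=Ro.from_rotvec(bot.sense()['ee_rot']).as_matrix()
snap('wrist','w8'); ci,g=load('w8'); D=cloud(ci,ci['d'])
L=(D-T)@R; M=(np.hypot(L[...,0],L[...,1])<.042)&(abs(L[...,2])<.02)&(abs(L[...,1])<.026)
pts=np.argwhere(cv2.morphologyEx(M.astype(np.uint8),cv2.MORPH_OPEN,np.ones((3,3))))[:,::-1]; 
zt=np.median(D[M][:,2]);print('top rel',zt-T[2])
P=(plane(ci,pts,zt)-T)@R; print('x extent',np.percentile(P[:,0],[1,50,99])*1000)
b=blob(g,tuple(int(v) for v in pts.mean(0)),57,25); print('bore',((plane(ci,[cen(b)],zt)-T)@R*1000).round(1))
"
```

```text
t 11.55 tcp [616.6 161.6 146.6] yaw 102.5 tilt 0.06 w 54.3 F [ 0.2  0.2 -5.6] g 66.7 j6 1.48
shift [-0.2942 -0.0571 -0.0004]
top rel 0.007987352808513676
x extent [-26.25057227   6.5564689   33.37518054]
bore [[ 6.8 -0.5 -8. ]]
```

```bash
python3 -c "
from seg import *
T=bot.sense()['tcp_pos'];R=Ro.from_rotvec(bot.sense()['ee_rot']).as_matrix()
ci,g=load('w8'); D=cloud(ci,ci['d'])
L=(D-T)@R; M=(abs(L[...,0])<.042)&(abs(L[...,2]+.008)<.003)&(abs(L[...,1])<.022)
pts=np.argwhere(M)[:,::-1]; P=(plane(ci,pts,T[2]+.008)-T)@R*1000; print(np.percentile(P[:,0],[0,.5,1,99,99.5,100]))
print(cv2.minAreaRect(P[:,:2].astype(np.float32)))
b=blob(g,tuple(int(v) for v in pts.mean(0)),45,25);print(cen(b),len(b),cv2.boundingRect(b.astype(np.int32)),g[285:310:3,255:285:3])
"
```

```text
[-27.43226634 -27.32611383 -26.75935487  28.95708851  29.4146012
  29.89217113]
((1.2292461395263672, 0.0123748779296875), (57.33621597290039, 44.39774703979492), 0.017073506489396095)
[269.58456284 290.18551913] 114 (248, 272, 44, 36) [[24 24 23 27 25 23 25 23 25 26]
 [25 24 23 21 25 21 26 26 25 24]
 [22 23 26 23 27 24 25 24 24 25]
 [25 25 24 22 23 24 25 23 24 24]
 [23 22 24 22 22 24 26 27 26 23]
 [25 25 26 24 25 25 25 25 24 24]
 [22 23 22 27 27 26 26 27 24 22]
 [53 29 23 24 23 24 25 26 22 43]
 [51 51 53 45 38 32 39 51 52 52]]
```

Emit:
{"method": "carry_out", "body": {
  "series": [
    [[0.045,-0.2953,-0.0566,0,0,0,-21.2],[0.045,-0.2953,-0.0566,0,0,0,-21.2],[0.045,-0.2953,-0.0566,0,0,0,-21.2],[0.045,-0.2953,-0.0566,0,0,0,-21.2],[0.045,-0.2953,-0.0566,0,0,0,-21.2],[0.045,-0.2953,-0.0566,0,0,0,-21.2],[0.045,-0.2953,-0.0566,0,0,0,-21.2],[0.045,-0.2953,-0.0566,0,0,0,-21.2],[0.045,-0.2953,-0.0566,0,0,0,-21.2]]
  ]
}}

```text
time: 12.72
tcp_pos: [0.6256, -0.1378, 0.1473]
ee_rot: [-1.481, -2.77, -0.0]
force: [0.4, -0.5, -5.4]
width: 0.0542
grasp_force: 66.6
```

```bash
python3 st.py 625 -139 39; python3 - <<'E'
from seg import *
ci,p,d=snap('wrist','w9'); D=cloud(ci,d)
M=(D[...,2]>.025)&(D[...,2]<.036)&(np.hypot(D[...,0]-.625,D[...,1]+.138)<.075)
pts=np.argwhere(cv2.morphologyEx(M.astype(np.uint8),cv2.MORPH_OPEN,np.ones((3,3))))[:,::-1]
print(cv2.minAreaRect((plane(ci,pts,.0305)[:,:2]*1000).astype(np.float32)))
E
```

```text
t 12.72 tcp [ 625.6 -137.8  147.3] yaw 123.8 tilt 0.02 w 54.2 F [ 0.4 -0.5 -5.4] g 66.6 j6 0.64
shift [-0.0007 -0.0012  0.1083]
((615.5595703125, -126.02278900146484), (90.40707397460938, 60.983970642089844), 33.74822235107422)
```

View pics/w9.png

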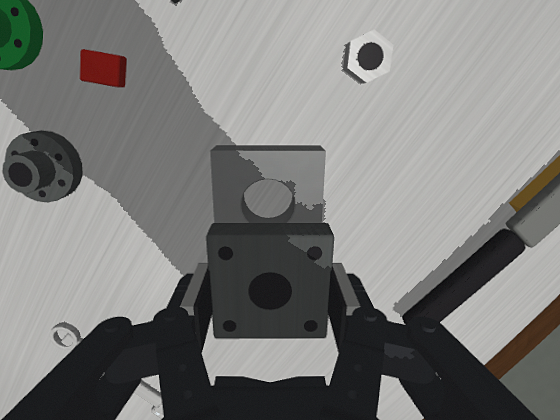

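Emit:
{"method": "carry_out", "body": {
  "series": [
    [[0.045,-0.0005,-0.001,0.05,0,0,0],[0.045,-0.0005,-0.001,0.085,0,0,0],[0.045,-0.0005,-0.001,0.1,0,0,0],[0.045,-0.0005,-0.001,0.105,0,0,0],[0.045,-0.0005,-0.001,0.107,0,0,0],[0.045,-0.0005,-0.001,0.108,0,0,0],[0.045,-0.0005,-0.001,0.1085,0,0,0],[0.045,-0.0005,-0.001,0.109,0,0,0],[0.045,-0.0005,-0.001,0.109,0,0,0]]
  ]
}}

```text
time: 13.9
tcp_pos: [0.6253, -0.1399, 0.0389]
ee_rot: [1.482, 2.769, 0.0]
force: [-1.7, -0.5, 2.3]
width: 0.0544
grasp_force: 67.4
```

Emit:
{"method": "carry_out", "body": {
  "series": [
    [[0.045,0,0,0.0006,0,0,0],[0.045,0,0,0.0006,0,0,0],[0.0854,0,0,0,0,0,0],[0.0854,0,0,0,0,0,0],[0.0854,0,0,0,0,0,0],[0.0854,0,0,-0.03,0,0,0],[0.0854,0,0,-0.08,0,0,0],[0.0854,0,0,-0.11,0,0,0]]
  ]
}}

```text
time: 14.9
tcp_pos: [0.6255, -0.14, 0.1506]
ee_rot: [1.482, 2.768, 0.0]
force: [-0.4, 0.3, -0.6]
width: 0.0853
grasp_force: 0.0
```

```bash
python3 st.py 445.9 239.3 125; cat > chk.py <<'E'
from seg import *
import sys
tag,x,y,z0,z1,r=sys.argv[1],*map(float,sys.argv[2:7])
ci,p,d=snap('wrist',tag); D=cloud(ci,d)
M=(D[...,2]>z0)&(D[...,2]<z1)&(np.hypot(D[...,0]-x,D[...,1]-y)<r)
M=cv2.morphologyEx(M.astype(np.uint8),cv2.MORPH_OPEN,np.ones((3,3)))>0
P=D[M]; zt=np.median(P[:,2]); print('n',len(P),'ztop',zt.round(4),'slope',np.linalg.lstsq(np.c_[P[:,:2]-P[:,:2].mean(0),np.ones(len(P))],P[:,2],rcond=None)[0][:2].round(3))
Q=(plane(ci,np.argwhere(M)[:,::-1],zt)[:,:2]*1000).astype(np.float32)
print('rect',cv2.minAreaRect(Q)); print('circ',cv2.minEnclosingCircle(Q))
E
python3 chk.py w10 .6243 -.138 .042 .056 .05
```

```text
t 14.9 tcp [ 625.5 -140.   150.6] yaw 123.7 tilt 0.11 w 85.3 F [-0.4  0.3 -0.6] g 0.0 j6 0.64
shift [0.4153 0.0608 0.0251]
n 4822 ztop 0.047 slope [ 0.002 -0.004]
rect ((624.4818115234375, -138.92538452148438), (55.6710205078125, 56.27861404418945), 33.682281494140625)
circ ((624.5324096679688, -139.1195526123047), 38.70925521850586)
```

Emit:
{"method": "carry_out", "body": {
  "series": [
    [[0.0854,0.4153,0.0608,0.025,0,0,0],[0.0854,0.4153,0.0608,0.025,0,0,0],[0.0854,0.4153,0.0608,0.025,0,0,0],[0.0854,0.4153,0.0608,0.025,0,0,0],[0.0854,0.4153,0.0608,0.025,0,0,0],[0.0854,0.4153,0.0608,0.025,0,0,0],[0.0854,0.4153,0.0608,0.025,0,0,0],[0.0854,0.4153,0.0608,0.025,0,0,0],[0.0854,0.4153,0.0608,0.025,0,0,0],[0.0854,0.4153,0.0608,0.025,0,0,0]]
  ]
}}

```text
time: 16.2
tcp_pos: [0.446, 0.2386, 0.1234]
ee_rot: [1.485, 2.768, -0.0]
force: [0.3, 0.2, -0.1]
width: 0.0857
grasp_force: 0.0
```

```bash
python3 chk.py w11 .446 .239 .042 .056 .05;  python3 st.py 445.9 239.3 38
```

```text
n 5636 ztop 0.047 slope [ 0.005 -0.005]
rect ((444.6431579589844, 238.74166870117188), (60.57704544067383, 62.03490447998047), 31.005056381225586)
circ ((444.3989562988281, 238.43646240234375), 31.28740692138672)
t 16.25 tcp [445.9 238.6 123.4] yaw 123.6 tilt 0.01 w 85.4 F [ 0.9 -0.1 -0.6] g 0.0 j6 1.31
shift [0.0006 0.0003 0.0854]
```

Emit:
{"method": "carry_out", "body": {
  "series": [
    [[0.0854,0,0,0.045,0,0,0],[0.0854,0,0,0.07,0,0,0],[0.0854,0,0,0.085,0,0,0],[0.0854,0,0,0.085,0,0,0],[0.05,0,0,0.085,0,0,0],[0.05,0,0,0.085,0,0,0],[0.05,0,0,0.085,0,0,0],[0.05,0,0,0.085,0,0,0],[0.05,0,0,0.085,0,0,0]]
  ]
}}

```text
time: 17.38
tcp_pos: [0.4459, 0.2394, 0.0398]
ee_rot: [1.482, 2.768, 0.001]
force: [-3.4, -2.6, 14.0]
width: 0.0591
grasp_force: 61.2
```

Emit:
{"method": "carry_out", "body": {
  "series": [
    [[0.05,0,0,-0.02,0,0,0],[0.05,0,0,-0.06,0,0,0],[0.05,0,0,-0.11,0,0,0],[0.05,0,0,-0.11,0,0,0],[0.05,0,0,-0.11,0,0,0]]
  ]
}}

```text
time: 18.0
tcp_pos: [0.4451, 0.2393, 0.1479]
ee_rot: [-1.483, -2.769, 0.0]
force: [-0.5, 0.1, -4.2]
width: 0.0593
grasp_force: 67.2
```

```bash
cat > held.py <<'E'
from seg import *
import sys
tag=sys.argv[1]; top=float(sys.argv[2])  # top face height over TCP
s=bot.sense();T=s['tcp_pos'];R=Ro.from_rotvec(s['ee_rot']).as_matrix()
ci,p,d=snap('wrist',tag); D=cloud(ci,d); L=(D-T)@R
M=(abs(L[...,0])<.042)&(abs(L[...,2]+top)<.003)&(abs(L[...,1])<.025)
P=(plane(ci,np.argwhere(M)[:,::-1],T[2]+top)-T)@R*1000; print('held x range',np.percentile(P[:,0],[.3,99.7]).round(1),'n',len(P),'mean z',np.median(L[M][:,2]))
E
python3 held.py w12 .008; python3 st.py 617 161.8 147
```

```text
held x range [-29.3  30.6] n 10838 mean z -0.007045864343626356
t 18.05 tcp [444.8 239.2 147.4] yaw 123.7 tilt 0.09 w 59.2 F [ 0.5 -0.7 -3.9] g 67.2 j6 1.32
shift [-1.599e-01  1.004e-01  1.000e-04]
```

Emit:
{"method": "carry_out", "body": {
  "series": [
    [[0.05,-0.1605,0.1004,0,0,0,0],[0.05,-0.1605,0.1004,0,0,0,0],[0.05,-0.1605,0.1004,0,0,0,0],[0.05,-0.1605,0.1004,0,0,0,0],[0.05,-0.1605,0.1004,0,0,0,0],[0.05,-0.1605,0.1004,0,0,0,0]]
  ]
}}

```text
time: 18.8
tcp_pos: [0.6167, 0.1621, 0.148]
ee_rot: [-1.481, -2.769, 0.001]
force: [0.7, 0.5, -3.3]
width: 0.0591
grasp_force: 67.2
```

```bash
python3 st.py 617.3 161.3 40
```

```text
t 18.8 tcp [616.7 162.1 148. ] yaw 123.7 tilt 0.07 w 59.1 F [ 0.7  0.5 -3.3] g 67.2 j6 1.11
shift [-1.10e-03  1.00e-04  1.08e-01]
```

Emit:
{"method": "carry_out", "body": {
  "series": [
    [[0.05,-0.0008,0,0.05,0,0,0],[0.05,-0.0008,0,0.085,0,0,0],[0.05,-0.0008,0,0.1,0,0,0],[0.05,-0.0008,0,0.105,0,0,0],[0.05,-0.0008,0,0.107,0,0,0],[0.05,-0.0008,0,0.108,0,0,0],[0.05,-0.0008,0,0.1085,0,0,0],[0.05,-0.0008,0,0.109,0,0,0],[0.05,-0.0008,0,0.109,0,0,0]]
  ]
}}

```text
time: 19.92
tcp_pos: [0.6186, 0.1609, 0.0399]
ee_rot: [1.483, 2.769, 0.001]
force: [-2.7, 0.1, 4.0]
width: 0.0591
grasp_force: 68.1
```

Emit:
{"method": "carry_out", "body": {
  "series": [
    [[0.05,0,0,0.0006,0,0,0],[0.05,0,0,0.0006,0,0,0],[0.0854,0,0,0,0,0,0],[0.0854,0,0,0,0,0,0],[0.0854,0,0,0,0,0,0],[0.0854,0,0,-0.03,0,0,0],[0.0854,0,0,-0.08,0,0,0],[0.0854,0,0,-0.11,0,0,0]]
  ]
}}

```text
time: 20.92
tcp_pos: [0.6188, 0.161, 0.1516]
ee_rot: [1.482, 2.768, 0.002]
force: [-0.3, -0.3, -0.5]
width: 0.0855
grasp_force: 0.0
```

```bash
python3 chk.py w13 .617 .162 .042 .056 .05;  python3 st.py 466.5 -13.4 130
```

```text
n 4566 ztop 0.047 slope [ 0.004 -0.004]
rect ((618.2318725585938, 160.82260131835938), (60.84565353393555, 61.60181427001953), 33.666316986083984)
circ ((618.4175415039062, 160.83901977539062), 31.208179473876953)
t 20.98 tcp [619.9 161.1 154.9] yaw 123.7 tilt 0.33 w 85.5 F [-0.6  0.2  4.4] g 0.0 j6 1.11
shift [-0.0601 -0.2245  0.0239]
```

Emit:
{"method": "carry_out", "body": {
  "series": [
    [[0.0854,-0.0605,-0.2235,0.022,0,0,0],[0.0854,-0.0605,-0.2235,0.022,0,0,0],[0.0854,-0.0605,-0.2235,0.022,0,0,0],[0.0854,-0.0605,-0.2235,0.022,0,0,0],[0.0854,-0.0605,-0.2235,0.022,0,0,0],[0.0854,-0.0605,-0.2235,0.022,0,0,0],[0.0854,-0.0605,-0.2235,0.022,0,0,0]]
  ]
}}

```text
time: 21.85
tcp_pos: [0.4666, -0.0128, 0.1273]
ee_rot: [1.481, 2.77, 0.0]
force: [0.4, -0.5, 0.8]
width: 0.0855
grasp_force: 0.0
```

```bash
python3 chk.py w14 .4665 -.0134 .010 .022 .05;python3 - <<'E'
from seg import *
ci,g=load('w14');D=cloud(ci,ci['d'])
M=(D[...,2]>.032)&(D[...,2]<.048)&(np.hypot(D[...,0]-.466,D[...,1]+.0134)<.03)
print('hub',cv2.minEnclosingCircle((plane(ci,np.argwhere(M)[:,::-1],.038)[:,:2]*1000).astype(np.float32)),np.median(D[M][:,2]))
E
python3 st.py 466.5 -13.4 28
```

```text
n 3091 ztop 0.0169 slope [ 0.008 -0.007]
rect ((465.6536560058594, -12.3441162109375), (55.968536376953125, 56.87738800048828), 63.267578125)
circ ((465.582275390625, -12.135550498962402), 38.771671295166016)
hub ((465.72021484375, -12.41446304321289), 16.72536849975586) 0.03906475139359575
t 21.9 tcp [466.6 -12.7 127.3] yaw 123.7 tilt 0.01 w 85.8 F [0.8 0.7 0.9] g 0.0 j6 0.78
shift [-0.0005 -0.0005  0.0993]
```

View pics/w14.png

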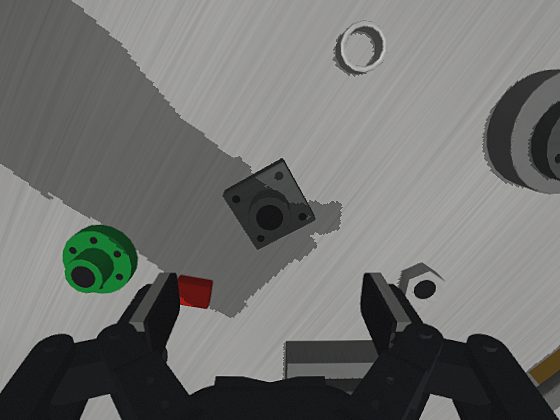

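The square upper flange is centred (270,205) with nothing between the jaws. Descend and grip the hub.

Emit:
{"method": "carry_out", "body": {
  "series": [
    [[0.0854,0,0,0.05,0,0,0],[0.0854,0,0,0.08,0,0,0],[0.0854,0,0,0.0985,0,0,0],[0.0854,0,0,0.0985,0,0,0],[0.02,0,0,0.0985,0,0,0],[0.02,0,0,0.0985,0,0,0],[0.02,0,0,0.0985,0,0,0],[0.02,0,0,0.0985,0,0,0],[0.02,0,0,0.0985,0,0,0],[0.02,0,0,0.0985,0,0,0]]
  ]
}}

```text
time: 23.15
tcp_pos: [0.4664, -0.0133, 0.0297]
ee_rot: [1.482, 2.769, 0.001]
force: [-2.1, 1.5, 11.5]
width: 0.0295
grasp_force: 58.3
```

Emit:
{"method": "carry_out", "body": {
  "series": [
    [[0.02,0,0,-0.02,0,0,0],[0.02,0,0,-0.06,0,0,0],[0.02,0,0,-0.11,0,0,0],[0.02,0,0,-0.12,0,0,0],[0.02,0,0,-0.12,0,0,0],[0.02,0,0,-0.12,0,0,0]]
  ]
}}

```text
time: 23.9
tcp_pos: [0.465, -0.0132, 0.1473]
ee_rot: [-1.482, -2.767, 0.001]
force: [0.1, -0.6, -5.5]
width: 0.0293
grasp_force: 61.1
```

```bash
cat > held2.py <<'E'
from seg import *
import sys
s=bot.sense();T=s['tcp_pos'];R=Ro.from_rotvec(s['ee_rot']).as_matrix()
ci,p,d=snap('wrist',sys.argv[1]); D=cloud(ci,d); L=(D-T)@R
for n,t,r in(('hub',-.010,.022),('plate',.012,.045)):
    M=(np.hypot(L[...,0],L[...,1])<r)&(abs(L[...,2]-t)<.005)
    if n=='hub': M&=abs(L[...,1])<.0145
    M=cv2.morphologyEx(M.astype(np.uint8),cv2.MORPH_OPEN,np.ones((3,3)))>0
    z=np.median(L[M][:,2]); P=((plane(ci,np.argwhere(M)[:,::-1],T[2]-z)-T)@R*1000)[:,:2].astype(np.float32)
    print(n,'z',z.round(4),len(P),'x',np.percentile(P[:,0],[.5,99.5]).round(1),cv2.minAreaRect(P),cv2.minEnclosingCircle(P))
E
python3 held2.py w15; python3 st.py 624.5 -139 147
```

```text
hub z -0.0092 3271 x [-13.9  17.4] ((1.9195137023925781, -0.010747909545898438), (28.90391731262207, 32.819305419921875), 89.8857192993164) ((1.799456238746643, -0.2016323208808899), 16.58393096923828)
plate z 0.0129 4813 x [-33.9  37.4] ((1.423415184020996, -0.2784461975097656), (56.019840240478516, 56.52897644042969), 60.26911163330078) ((1.2238025665283203, -0.09891319274902344), 38.710304260253906)
t 23.95 tcp [465.1 -13.2 147.4] yaw 123.7 tilt 0.15 w 29.4 F [ 0.1 -0.3 -5.1] g 61.1 j6 0.78
shift [-1.931e-01  6.300e-02 -1.000e-04]
```

View pics/w15.png

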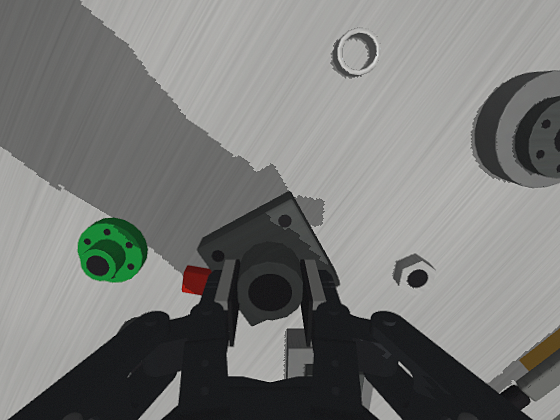

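The square upper flange is held level by its hub (270,291). Carry it to the square stand, turning 29.7°.

Emit:
{"method": "carry_out", "body": {
  "series": [
    [[0.02,-0.1945,0.0622,0,0,0,29.7],[0.02,-0.1945,0.0622,0,0,0,29.7],[0.02,-0.1945,0.0622,0,0,0,29.7],[0.02,-0.1945,0.0622,0,0,0,29.7],[0.02,-0.1945,0.0622,0,0,0,29.7],[0.02,-0.1945,0.0622,0,0,0,29.7],[0.02,-0.1945,0.0622,0,0,0,29.7]]
  ]
}}

```text
time: 24.82
tcp_pos: [0.6248, -0.14, 0.1489]
ee_rot: [-2.142, -2.297, 0.0]
force: [0.1, 0.6, -5.2]
width: 0.0297
grasp_force: 61.3
```

```bash
python3 held2.py w16; python3 st.py 624.6 -140.6 77
```

```text
hub z -0.0091 3268 x [-13.9  17.4] ((1.6702136993408203, -0.03355884552001953), (28.946067810058594, 32.35930252075195), 89.96749114990234) ((1.6686537265777588, -0.0704718604683876), 16.49856185913086)
plate z 0.013 4812 x [-33.9  37.4] ((1.4711685180664062, -0.17672348022460938), (56.08222579956055, 56.5789794921875), 60.192100524902344) ((1.452127456665039, -0.29422950744628906), 38.909339904785156)
t 24.88 tcp [ 625.  -140.1  149.1] yaw 94.0 tilt 0.01 w 29.6 F [-0.2 -0.3 -4.4] g 61.3 j6 1.15
shift [-0.0005 -0.0004  0.0721]
```

Emit:
{"method": "carry_out", "body": {
  "series": [
    [[0.02,-0.0004,-0.0003,0.04,0,0,0],[0.02,-0.0004,-0.0003,0.06,0,0,0],[0.02,-0.0004,-0.0003,0.068,0,0,0],[0.02,-0.0004,-0.0003,0.07,0,0,0],[0.02,-0.0004,-0.0003,0.071,0,0,0],[0.02,-0.0004,-0.0003,0.072,0,0,0],[0.02,-0.0004,-0.0003,0.073,0,0,0],[0.02,-0.0004,-0.0003,0.073,0,0,0]]
  ]
}}

```text
time: 25.88
tcp_pos: [0.6253, -0.1412, 0.076]
ee_rot: [2.143, 2.297, 0.0]
force: [0.4, 0.2, -5.0]
width: 0.0295
grasp_force: 61.3
```

Emit:
{"method": "carry_out", "body": {
  "series": [
    [[0.02,0,0,0.0006,0,0,0],[0.02,0,0,0.0012,0,0,0],[0.02,0,0,0.0012,0,0,0]]
  ]
}}

```text
time: 26.25
tcp_pos: [0.6253, -0.1412, 0.0758]
ee_rot: [2.142, 2.296, 0.001]
force: [-6.9, 1.2, 10.3]
width: 0.0296
grasp_force: 63.2
```

Emit:
{"method": "carry_out", "body": {
  "series": [
    [[0.06,0,0,0,0,0,0],[0.0854,0,0,0,0,0,0],[0.0854,0,0,0,0,0,0],[0.0854,0,0,0,0,0,0],[0.0854,0,0,-0.03,0,0,0],[0.0854,0,0,-0.07,0,0,0],[0.0854,0,0,-0.09,0,0,0],[0.0854,0,0,-0.09,0,0,0]]
  ]
}}

```text
time: 27.25
tcp_pos: [0.6259, -0.1414, 0.1659]
ee_rot: [2.141, 2.295, 0.002]
force: [-0.5, 0.6, -0.9]
width: 0.0855
grasp_force: 0.0
```

```bash
python3 chk.py w17 .6245 -.139 .056 .068 .05; python3 st.py 444.3 -224.5 125
```

```text
n 3264 ztop 0.0629 slope [ 0.003 -0.009]
rect ((625.066650390625, -140.017578125), (56.00973129272461, 56.85039520263672), 33.533267974853516)
circ ((625.3218994140625, -139.74253845214844), 38.566184997558594)
t 27.3 tcp [ 625.4 -141.2  164.6] yaw 94.0 tilt 0.04 w 85.4 F [-0.2  0.3 -0.4] g 0.0 j6 1.15
shift [-0.0705 -0.1865  0.0395]
```

Emit:
{"method": "carry_out", "body": {
  "series": [
    [[0.0854,-0.0705,-0.1865,0.038,0,0,0],[0.0854,-0.0705,-0.1865,0.038,0,0,0],[0.0854,-0.0705,-0.1865,0.038,0,0,0],[0.0854,-0.0705,-0.1865,0.038,0,0,0],[0.0854,-0.0705,-0.1865,0.038,0,0,0],[0.0854,-0.0705,-0.1865,0.038,0,0,0]]
  ]
}}

```text
time: 28.05
tcp_pos: [0.4451, -0.2242, 0.1265]
ee_rot: [2.142, 2.298, 0.0]
force: [-0.2, -0.6, -0.1]
width: 0.0852
grasp_force: 0.0
```

```bash
python3 chk.py w18 .4443 -.2247 .034 .046 .03; python3 chk.py w18b .4443 -.2247 .010 .022 .045; python3 st.py 444.3 -224.5 29
```

```text
n 1370 ztop 0.039 slope [ 0.    -0.026]
rect ((443.5915222167969, -223.4278564453125), (30.302473068237305, 31.40554428100586), 4.034224033355713)
circ ((443.9002990722656, -223.46177673339844), 16.275360107421875)
n 2880 ztop 0.017 slope [ 0.001 -0.01 ]
rect ((443.6055603027344, -223.5138397216797), (60.3866081237793, 61.66953659057617), 4.054286956787109)
circ ((443.82891845703125, -223.49807739257812), 31.56460952758789)
t 28.15 tcp [ 445.1 -224.1  126.6] yaw 94.0 tilt 0.02 w 85.6 F [-0.   0.6  0.4] g 0.0 j6 0.87
shift [-0.0004 -0.0009  0.0976]
```

View pics/w18.png

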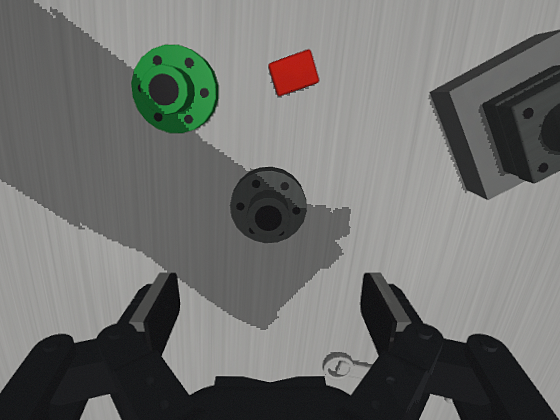

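The dark round upper flange (268,207) is centred and the green decoy (175,88) is clear. Grip the hub.

Emit:
{"method": "carry_out", "body": {
  "series": [
    [[0.0854,0,-0.001,0.05,0,0,0],[0.0854,0,-0.001,0.08,0,0,0],[0.0854,0,-0.001,0.0975,0,0,0],[0.0854,0,-0.001,0.0975,0,0,0],[0.02,0,-0.001,0.0975,0,0,0],[0.02,0,-0.001,0.0975,0,0,0],[0.02,0,-0.001,0.0975,0,0,0],[0.02,0,-0.001,0.0975,0,0,0],[0.02,0,-0.001,0.0975,0,0,0],[0.02,0,-0.001,0.0975,0,0,0]]
  ]
}}

```text
time: 29.4
tcp_pos: [0.4435, -0.2247, 0.0301]
ee_rot: [2.142, 2.296, 0.001]
force: [-1.6, 2.2, 10.8]
width: 0.0298
grasp_force: 58.4
```

Emit:
{"method": "carry_out", "body": {
  "series": [
    [[0.02,0,0,-0.02,0,0,0],[0.02,0,0,-0.06,0,0,0],[0.02,0,0,-0.11,0,0,0],[0.02,0,0,-0.15,0,0,0],[0.02,0,0,-0.15,0,0,0],[0.02,0,0,-0.15,0,0,0]]
  ]
}}

```text
time: 30.15
tcp_pos: [0.4426, -0.2241, 0.1782]
ee_rot: [-2.142, -2.296, 0.0]
force: [0.1, 1.0, -4.6]
width: 0.0295
grasp_force: 60.7
```

```bash
python3 held2.py w19; python3 st.py 618.3 160.8 177
```

```text
hub z -0.0089 3233 x [-14.2  17.2] ((1.4659957885742188, -0.008614540100097656), (28.876096725463867, 32.41563415527344), 89.95305633544922) ((1.5054950714111328, 0.2602224349975586), 16.52355194091797)
plate z 0.0132 4211 x [-0.5 31.6] ((8.41736125946045, -2.5168228149414062), (58.62398910522461, 47.116676330566406), 62.810821533203125) ((1.5069299936294556, -0.2766849398612976), 30.99557876586914)
t 30.2 tcp [ 442.4 -224.1  177.9] yaw 94.0 tilt 0.12 w 29.6 F [-0.4 -0.3 -4.1] g 60.7 j6 0.87
shift [0.3718 0.2021 0.0011]
```

Emit:
{"method": "carry_out", "body": {
  "series": [
    [[0.02,0.3703,0.2022,0,0,0,0],[0.02,0.3703,0.2022,0,0,0,0],[0.02,0.3703,0.2022,0,0,0,0],[0.02,0.3703,0.2022,0,0,0,0],[0.02,0.3703,0.2022,0,0,0,0],[0.02,0.3703,0.2022,0,0,0,0],[0.02,0.3703,0.2022,0,0,0,0],[0.02,0.3703,0.2022,0,0,0,0],[0.02,0.3703,0.2022,0,0,0,0],[0.02,0.3703,0.2022,0,0,0,0]]
  ]
}}

```text
time: 31.45
tcp_pos: [0.6187, 0.158, 0.1788]
ee_rot: [-2.144, -2.296, 0.001]
force: [0.2, -0.4, -4.6]
width: 0.0295
grasp_force: 60.9
```

```bash
python3 st.py 618.4 159.3 77
```

```text
t 31.45 tcp [618.7 158.  178.8] yaw 93.9 tilt 0.06 w 29.5 F [ 0.2 -0.4 -4.6] g 60.9 j6 1.63
shift [ 1.400e-03 -1.000e-04  1.018e-01]
```

Contact is expected at TCP z ≈ 0.0761.

Emit:
{"method": "carry_out", "body": {
  "series": [
    [[0.02,0.0008,0,0.05,0,0,0],[0.02,0.0008,0,0.08,0,0,0],[0.02,0.0008,0,0.096,0,0,0],[0.02,0.0008,0,0.0995,0,0,0],[0.02,0.0008,0,0.101,0,0,0],[0.02,0.0008,0,0.102,0,0,0],[0.02,0.0008,0,0.1025,0,0,0],[0.02,0.0008,0,0.103,0,0,0],[0.02,0.0008,0,0.103,0,0,0]]
  ]
}}

```text
time: 32.58
tcp_pos: [0.6191, 0.1598, 0.0763]
ee_rot: [2.143, 2.297, 0.0]
force: [-0.5, -0.9, -3.3]
width: 0.0297
grasp_force: 61.0
```

Emit:
{"method": "carry_out", "body": {
  "series": [
    [[0.02,0,0,0.0006,0,0,0],[0.02,0,0,0.001,0,0,0],[0.02,0,0,0.001,0,0,0]]
  ]
}}

```text
time: 32.95
tcp_pos: [0.6191, 0.1598, 0.0762]
ee_rot: [2.143, 2.297, 0.001]
force: [-5.4, -1.4, 8.6]
width: 0.0298
grasp_force: 62.5
```

Emit:
{"method": "carry_out", "body": {
  "series": [
    [[0.06,0,0,0,0,0,0],[0.0854,0,0,0,0,0,0],[0.0854,0,0,0,0,0,0],[0.0854,0,0,0,0,0,0],[0.0854,0,0,-0.03,0,0,0],[0.0854,0,0,-0.07,0,0,0],[0.0854,0,0,-0.11,0,0,0],[0.0854,0,0,-0.16,0,0,0],[0.0854,0,0,-0.16,0,0,0]]
  ]
}}

```text
time: 34.08
tcp_pos: [0.6204, 0.16, 0.2388]
ee_rot: [2.14, 2.294, 0.007]
force: [1.1, 0.1, -2.0]
width: 0.0854
grasp_force: 0.0
```

```bash
python3 chk.py w20 .618 .160 .056 .068 .045;python3 st.py; python3 - <<'E'
from h import *
snap('side','s20');a=cv2.imread('pics/s20.png')[130:330,200:450];b=cv2.imread('pics/w20.png')
cv2.imwrite('pics/c20.png',cv2.resize(a,None,fx=3,fy=3,interpolation=cv2.INTER_CUBIC))
E
```

```text
n 1959 ztop 0.0629 slope [ 0.001 -0.008]
rect ((618.9867553710938, 161.0287322998047), (60.00518035888672, 61.527801513671875), 3.8807716369628906)
circ ((619.2306518554688, 160.67666625976562), 31.178863525390625)
t 34.12 tcp [619.8 159.8 236.5] yaw 94.0 tilt 0.16 w 85.7 F [-0.7  0.7  0.3] g 0.0 j6 1.63
```

View pics/c20.png

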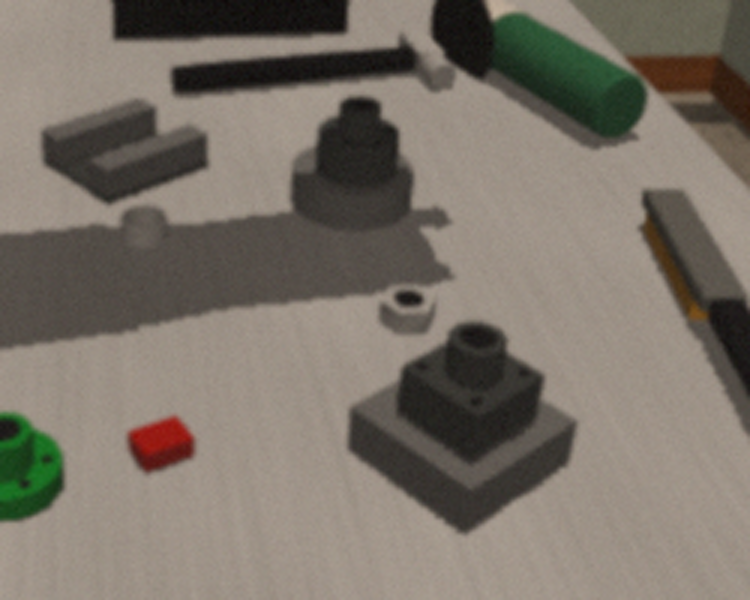

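Both stacks stand flush, centred and aligned: round at (355,160), square at (470,420). The robot is clear, so I hand in.

```bash
python3 -c "
from plant import bot
print(bot.finish_job())"
```

```text
the job is handed in; nothing more can be done
None
```

The flanges are swapped into their matching stands and both hub-up flanges are set on top; the last camera checks show both stacks level, within about 2 mm of centre and the square edges in line to under 1°. I handed the job in at about 34 s; no verdict was returned.

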